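# Put the laundry things back in their drip dishes

### The arm

A 6-joint arm with a two-finger parallel gripper is mounted at the origin on a cart in front of the work surface, level with it; the furniture and walls round the work are solid. World frame = base frame: x ahead of the robot, y to its left, z up, the work surface at z = 0. Lengths are in m, angles in rad, forces in N, time in s.
With the tool pointing down it reaches from about 0.35 to 0.975 m from the base axis. Payload 4.9 kg.
Tool frame: the origin (TCP) lies on the centre line of the jaws, within the pads' length; the fingertips stand 8 mm ahead of it and the grasp point (between the pads) lies 11 mm behind it; z points along the fingers, y is the direction in which the jaws open and shut (so a half turn about z gives the same grasp; the last joint's range is limited). The gripper opens to 85 mm and grips with 20 to 120 N. Pads are 22 mm wide; open, the fingers measure 114 mm over their backs; the gripper's body (76 mm by 85 mm) begins 54 mm behind the grasp point. The pads swing forward as they close: fully open they stand 13 mm farther back than shut.
Start: joints at [-1.314, 0.053, 1.613, -0, 1.476, -0.119], TCP at [0.229, -0.581, 0.239] pointing down, gripper open.
Joint ranges: [-3.01, 3.01], [-1.01, 2.22], [0.06, 2.58], [-1.02, 4.17], [0.09, 2.62], [-3.14, 3.14]. Speed limits (rad/s): [2.57, 2.57, 3.14, 3.14, 3.14, 3.14].

### API

Orientations are given as a rotation vector (axis times angle).
In Python, from station import get_obs, get_image, calibration, finish_job gives the robot as it stands. The module is installed in compiled form; this text tells all that it offers.
- The arm moves only by the shell command python3 -m jog 'ROWS' [FORCE]. ROWS is JSON, a list of rows, each a list of 7 numbers: the shift along the tool's x, y, z in cm, then the turn, a rotation vector about the tool's x, y, z in rad, then the closure in counts, from 0 (fully open) to 255 (shut). In form: [[dx, dy, dz, ax, ay, az, jaw], ...]. A call has 1 to 8 rows; each row is the pose to reach, as a shift and turn from the pose measured when the call began, along the tool's axes at that moment; what a row does not reach only later rows make up. A row lasts 1/12 s, in which the tool goes at most 41.7 mm and 7.16 degrees, less where a joint would pass 70% of its speed; a pose out of reach is approached as far as the arm can. A call with a gripper value outside its range is refused whole. The fingers move at their own pace and stop on an object; FORCE is the grip in N (left out, the last holds). Time passes only in rows, so rows that repeat a pose let the fingers close. It gives the time, the measured TCP pose, the force and the opening at its end, in the units of the state.
- get_obs(): the state, without advancing time (a new reading comes with each control period).
- get_image(name): name is "scene" or "side" or "wrist"; returns the picture (420x560x3 uint8, red, green, blue); there is no depth.
- calibration(name): a dict with "vfov" (degrees; the focal length in pixels is half the picture's height over the tangent of half this angle, whatever the lens; pixels are square), "cx", "cy" (the principal point, pixels), "R" (3x3) and "t" (3): a world point X has camera coordinates R X + t. Camera axes: x right, y down, z forward; pixel columns grow to the right and rows downward; lengths in m; the calibration is good to about 2 mm. The wrist camera is an equidistant fisheye: a pixel r from the principal point sees the ray r / f radians off the axis. A picture is of the moment at which its call begins: read the wrist's pose just before it. calibration takes no time and is no camera call; for the wrist camera it gives the pose at the moment of the call.
- finish_job(): hands the job in, once; it reports no verdict.
The state is a dict: "t": time; "q": joint angles; "dq": joint speeds; "effort": joint torques, N m; "tool_pos": TCP position; "tool_rot": TCP orientation; "contact_force": force on the tool from outside, world axes, zero at the start; "wrist_torque": the same for the moment, N m; "opening": finger opening in m.
Only numpy, scipy, OpenCV 4.12 (cv2) and the standard library are available. Lean on these libraries where they do the work, as an engineer would, in place of code of your own. Each camera call takes 0.05 s, during which the arm holds its last target. There are 200 camera calls.

### The job

Put each of the four things into the grey drip dish made for it: the tall jar with the dark cap into the small round dish, the white deodorant pot into the large round dish, the nail brush into the narrow dish with round ends, and the scrub brush into the big oblong dish. Each must end inside the rim, flat on the floor of its dish and roughly central, the jar and pot standing upright, the nail brush bristles down and the scrub brush bristles up as they are now, each brush lying lengthwise in its dish. Leave the round grease pot and the soap dish where they are.

Things in the scene. Friction and masses are not known exactly. Their poses are not given: they have to be found in the camera images.
- pill_jar: Tall slim round jar with a printed label and a dark brown cap, standing upright: 44 mm in diameter, 105 mm high, 0.11 kg, gripped high on its body or on the cap (weights of this and of the other things may vary by 40 percent). Origin: centre of its underside; z up.
- roll_on: White round deodorant pot with a domed cap, standing upright: 53 mm in diameter, 68 mm high, 0.09 kg. It can be gripped across the body at half its height. Origin: centre of its underside; z up.
- nail_brush: Purple nail brush, a rounded oblong 30 mm wide (its x) by 86 mm long (its y) by 22 mm high, lying bristles down, 0.07 kg. It can be gripped across its width; to clear the dish rim keep the fingertips about 8 mm or more above its underside. Origin: centre of its underside; z up.
- scrub_brush: Magenta scrub brush lying on its back with the bristles up: 52 mm wide (its x), 133 mm long (its y), 53 mm high; the block takes the lower 32 mm, the bristles the rest; 0.11 kg. It can be gripped across the width of the block; to clear the dish rim keep the fingertips about 8 mm or more above its underside. Origin: centre of its underside; z up.
- dish_round_small: The smaller round dish, for the jar: 60 mm in diameter inside the rim, 74 mm outside. Grey plastic drip dish fixed to the counter, open at the top: flat floor 4 mm above the counter, rounded rim 7 mm thick whose top is 8.5 mm above the counter (4.5 mm above the floor). Origin: centre of its underside, on the counter; z up.
- dish_round_large: The larger round dish, for the deodorant pot: 76 mm in diameter inside the rim, 90 mm outside. Grey plastic drip dish fixed to the counter, open at the top: flat floor 4 mm above the counter, rounded rim 7 mm thick whose top is 8.5 mm above the counter (4.5 mm above the floor). Origin: centre of its underside, on the counter; z up.
- dish_oval: The narrow dish with half-round ends, for the nail brush: inside the rim 46 mm wide (its x) by 104 mm long (its y), outside 60 by 118 mm. Grey plastic drip dish fixed to the counter, open at the top: flat floor 4 mm above the counter, rounded rim 7 mm thick whose top is 8.5 mm above the counter (4.5 mm above the floor). Origin: centre of its underside, on the counter; z up.
- dish_oblong: The big oblong dish with nearly square corners, for the scrub brush: inside the rim 72 mm wide (its x) by 153 mm long (its y), outside 86 by 167 mm. Grey plastic drip dish fixed to the counter, open at the top: flat floor 4 mm above the counter, rounded rim 7 mm thick whose top is 8.5 mm above the counter (4.5 mm above the floor). Origin: centre of its underside, on the counter; z up.
- grease_pot: Flat round cream-coloured lidded pot, 90 mm in diameter, 32 mm high, standing by the work; a bystander to leave alone. Origin: centre of its underside; z up.
- soap_dish: White oval soap dish with a pale blue bar of soap, 88 by 123 mm, 27 mm high; a bystander to leave alone. Origin: centre of its underside; z up.

How it is judged:
By the outcome, as a careful person would: the job done as asked, in the order asked, and still so for the second after the job is handed in, with the robot touching nothing.
It also fails if it takes over 106 s, if anything falls off the work surface, if the arm or the gripper's body presses on something with over 40 N, if the wrist force passes 120 N, or if a joint passes its speed limit or range.

## Working session

There is one attempt and no reset: what is moved stays moved. The work goes in short steps, Python scripts to look and compute and a shell command to move; the robot and the scene stay as the last step left them, time stands still between calls to the robot, and variables do not carry over. Pictures are saved under pics/ and viewed, about 12 in all and at most 16, crops included, and the job is handed in when it is done.

```bash
mkdir -p pics; python3 - <<'E'
from station import *
import cv2,numpy as np
print(get_obs())
for n in ["scene","side","wrist"]:
    c=calibration(n);print(n,c)
    cv2.imwrite(f"pics/{n}0.png",get_image(n)[:,:,::-1])
E
```

```text
{'t': 0.0, 'q': array([-1.31402477e+00,  5.33890444e-02,  1.61429616e+00,  3.69286304e-05,
        1.47600473e+00, -1.19007524e-01]), 'dq': array([-0.00059189, -0.00031026,  0.00051723, -0.00026243,  0.00136757,
        0.00072518]), 'effort': array([-1.21643821e-03, -3.93693924e+01, -3.70175028e+01, -1.48644267e-04,
        7.16950977e-03, -7.68500740e-06]), 'tool_pos': array([ 0.22922328, -0.58079466,  0.23804176]), 'tool_rot': array([-3.08424566e+00, -5.86408782e-01,  1.69028006e-04]), 'contact_force': array([ 0.44211812, -0.34653171, -0.10950885]), 'wrist_torque': array([-0.02701892, -0.03334032, -0.01312546]), 'opening': 0.0854222936582356}
scene {'vfov': 44.21086638302396, 'cx': 282.2279642117143, 'cy': 209.50057525871594, 'R': array([[-7.27255587e-01, -6.86366744e-01, -6.57010711e-05],
       [-5.20325148e-01,  5.51384836e-01, -6.52101605e-01],
       [ 4.47617082e-01, -4.74210350e-01, -7.58131580e-01]]), 't': array([0.42706313, 0.35197824, 1.26423769])}
side {'vfov': 56.52076780313667, 'cx': 277.3531825301085, 'cy': 210.26374410703824, 'R': array([[ 0.89252543, -0.45096569, -0.00532024],
       [-0.1542082 , -0.29407195, -0.94326111],
       [ 0.42381386,  0.84270495, -0.3320093 ]]), 't': array([-0.51808749,  0.14289139,  0.99471312])}
wrist {'vfov': 65.70646984690485, 'cx': 278.2671421524642, 'cy': 211.2432753036216, 'R': array([[ 0.36803429, -0.92981081, -0.00161876],
       [-0.88107056, -0.34929732,  0.31891388],
       [-0.297095  , -0.115945  , -0.94778232]]), 't': array([-0.62477666, -0.04116028,  0.37988626])}
```

View pics/scene0.png

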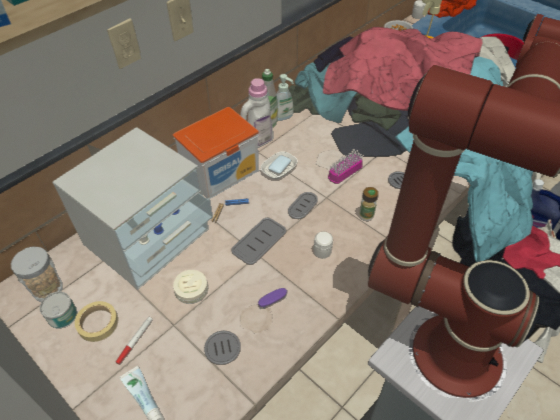

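View pics/side0.png

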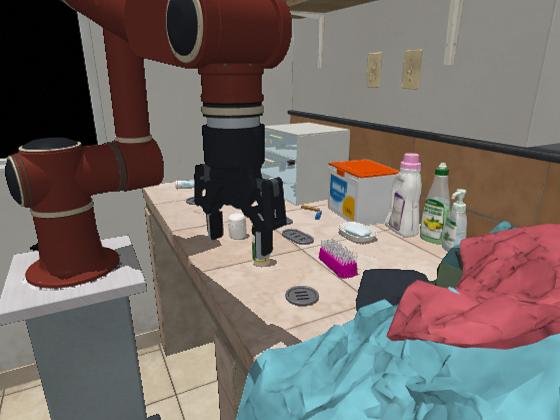

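The scene view shows:
- **Jar:** (370,203)
- **Small dish:** (399,180)
- **Scrub brush:** (346,167)
- **Oval dish:** (303,206)
- **Oblong dish:** (259,241)
- **Pot:** (323,245)
- **Nail brush:** (272,298)
- **Large dish:** (222,347)
- **Grease pot:** (190,286)
- **Soap dish:** (279,165)

The side view agrees. Next I'll get rough positions by casting rays.

```bash
cat > h.py <<'E'
from station import *
import cv2,numpy as np
from scipy.spatial.transform import Rotation as Ro
def ray(cal,u,v,wrist=False):
    f=210/np.tan(np.radians(cal["vfov"])/2)
    x,y=(u-cal["cx"])/f,(v-cal["cy"])/f
    if wrist:
        r=np.hypot(x,y); d=np.array([x/r*np.sin(r),y/r*np.sin(r),np.cos(r)]) if r>1e-9 else np.array([0,0,1.])
    else: d=np.array([x,y,1.])
    R=np.array(cal["R"]); return -R.T@cal["t"], R.T@d
def onz(cal,u,v,z,wrist=False):
    c,d=ray(cal,u,v,wrist); return (c+d*(z-c[2])/d[2])
def pix(cal,X,wrist=True):
    f=210/np.tan(np.radians(cal["vfov"])/2); p=np.array(cal["R"])@X+cal["t"]
    th=np.arctan2(np.hypot(p[0],p[1]),p[2]); k=f*(th/np.hypot(p[0],p[1]) if wrist else 1/p[2])
    return cal["cx"]+k*p[0],cal["cy"]+k*p[1]
def snap(n="wrist",name=None):
    c=calibration(n); im=get_image(n)[:,:,::-1].copy()
    if name: cv2.imwrite(f"pics/{name}.png",im)
    return c,im
def rel(X,yaw=None):
    "shift in tool cm to world point X, plus turn about tool z so that jaw axis (tool y) lies along world yaw"
    o=get_obs(); R=Ro.from_rotvec(o["tool_rot"]); s=R.inv().apply(np.array(X)-o["tool_pos"])*100
    a=None
    if yaw is not None:
        y=R.as_matrix()[:,1]; a=-(yaw-np.arctan2(y[1],y[0])); a=(a+np.pi/2)%np.pi-np.pi/2
    return s.round(2),a
E
python3 - <<'E'
from h import *
c=calibration("scene")
for n,u,v,z in [("jar base",368,216,0),("sdish",399,180,.006),("scrub",346,170,.02),("oval",303,206,.006),("oblong",259,241,.006),("pot",323,246,.034),("nail",272,298,.012),("ldish",222,347,.006),("grease",190,286,.016),("soap",279,165,.015)]:
    p=onz(c,u,v,z);print(n,p.round(3),np.hypot(*p[:2]).round(3))
o=get_obs();print(Ro.from_rotvec(o["tool_rot"]).as_matrix().round(3));c=calibration("wrist");print(-c["R"].T@c["t"]-o["tool_pos"])
E
```

```text
jar base [ 0.425 -0.202  0.   ] 0.47
sdish [ 0.441 -0.385  0.006] 0.585
scrub [ 0.584 -0.292  0.02 ] 0.653
oval [ 0.59  -0.094  0.006] 0.597
oblong [0.592 0.091 0.006] 0.599
pot [ 0.435 -0.004  0.034] 0.435
nail [0.432 0.203 0.012] 0.478
ldish [0.428 0.384 0.006] 0.575
grease [0.614 0.328 0.016] 0.696
soap [ 0.758 -0.166  0.015] 0.776
[[ 0.93   0.367 -0.   ]
 [ 0.367 -0.93   0.002]
 [ 0.    -0.002 -1.   ]]
[0.07727387 0.02961485 0.13401017]
```

View pics/wrist0.png

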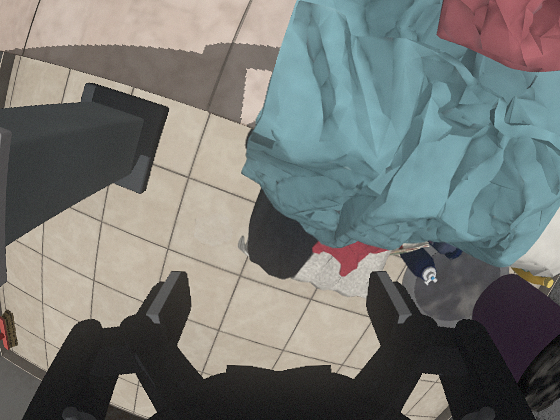

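The wrist view shows the fingers at the bottom of the frame, with image up being tool +x. It's looking at the floor and laundry. I'll move over the jar area with tool x along world x.

```bash
python3 -m jog '[[5,-5,-2,0,0,0.1,0],[9,-9,-4,0,0,0.2,0],[13,-13,-6,0,0,0.3,0],[17,-17,-6,0,0,0.376,0],[20,-20,-6,0,0,0.376,0],[22.9,-22.2,-6,0,0,0.376,0],[22.9,-22.2,-6,0,0,0.376,0],[22.9,-22.2,-6,0,0,0.376,0]]'
python3 - <<'E'
from h import *
c,im=snap("wrist","w1"); print(get_obs()["tool_pos"],get_obs()["tool_rot"],get_obs()["dq"].max())
np.savez("w1",**c)
E
```

```text
t: 0.82
tool_pos: [0.3613, -0.2881, 0.2989]
tool_rot: [-3.14, -0.0, -0.0]
contact_force: [-0.8, -0.3, 0.5]
opening: 0.0854
[ 0.36362233 -0.28412516  0.29971707] [-3.13721415 -0.00847995 -0.00485273] 0.043154637283423954
```

View pics/w1.png

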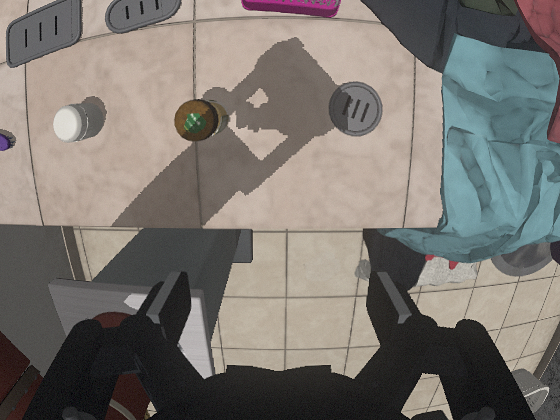

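Wrist view: jar cap at about (198,119), small dish at (356,109), pot at (69,124), oval dish at (143,10), oblong dish at (43,30), scrub brush at (290,3).

```bash
cat >> h.py <<'E'
def blob(c,mask,at,z,wrist=True):
    "contour nearest pixel at -> world outline at height z: min-area rect, circle"
    mask=cv2.morphologyEx(mask.astype(np.uint8),cv2.MORPH_CLOSE,np.ones((5,5)))
    cs,_=cv2.findContours(mask,cv2.RETR_EXTERNAL,cv2.CHAIN_APPROX_NONE)
    cs=[k for k in cs if cv2.contourArea(k)>60]
    k=max(cs,key=lambda k:cv2.pointPolygonTest(k,at,True))
    k=cv2.convexHull(k)
    P=np.array([onz(c,u,v,z,wrist)[:2] for u,v in k[:,0].astype(float)])*1000
    P=P.astype(np.float32); r=cv2.minAreaRect(P); e=cv2.minEnclosingCircle(P)
    b=cv2.boxPoints(r); e1=b[1]-b[0]; e2=b[2]-b[1]; L=e1 if np.linalg.norm(e1)>np.linalg.norm(e2) else e2
    print("bbox",cv2.boundingRect(k),"rect c",np.round(r[0],1),"size",np.round(sorted(r[1]),1),"long yaw",round(float(np.arctan2(L[1],L[0])),3),"circ",np.round(e[0],1),"d",round(2*e[1],1))
    return k,r
def hsv(im): return cv2.split(cv2.cvtColor(im,cv2.COLOR_BGR2HSV))
E
python3 - <<'E'
from h import *
c=dict(np.load("w1.npz")); im=cv2.imread("pics/w1.png"); h,s,v=hsv(im)
for n,(x,y) in dict(dish=(356,125),rim=(336,109),ctr=(330,60),ctr2=(100,190),shadow=(240,170),jar=(190,105),jar2=(200,135),pot=(69,124),oval=(120,15),pur=(5,142)).items(): print(n,h[y,x],s[y,x],v[y,x])
g=(s<28)&(v<150)
print("dish");blob(c,g,(356,109),.005)
print("oval");blob(c,g,(143,10),.005)
print("jar cap");
for z in (.105,.095): blob(c,(s>110)&(v<200),(198,119),z)
print("pot")
for z in (.068,.045): blob(c,(s<28)&(v>185),(69,124),z)
E
```

```text
dish 15 4 126
rim 0 3 75
ctr 12 34 195
ctr2 13 42 182
shadow 13 34 119
jar 18 141 105
jar2 18 101 68
pot 21 8 224
oval 60 2 108
pur 133 124 134
dish
bbox (329, 82, 53, 54) rect c [ 443.4 -389.6] size [71.3 71.4] long yaw 0.038 circ [ 443.2 -389.8] d 73.8
oval
bbox (105, 0, 77, 33) rect c [582.9 -97.4] size [ 49.4 115.8] long yaw 1.395 circ [594.  -99.7] d 117.1
jar cap
bbox (175, 101, 39, 39) rect c [ 431.8 -202. ] size [39.4 40.4] long yaw 1.528 circ [ 431.5 -201.8] d 41.7
bbox (175, 101, 39, 39) rect c [ 431.4 -199.4] size [40.6 41.7] long yaw 1.528 circ [ 431.1 -199.2] d 43.0
pot
bbox (53, 108, 25, 34) rect c [440.1 -11.7] size [41.5 41.7] long yaw -0.639 circ [439.4 -11.1] d 43.8
bbox (53, 108, 25, 34) rect c [439.8   5.8] size [44.1 44.3] long yaw -0.639 circ [439.1   6.3] d 46.6
```

```bash
cat >> h.py <<'E'
def go(X,yaw=0):
    "shift (cm) and turn (rotvec) to TCP X, tool down, tool x along world yaw (mod pi)"
    o=get_obs(); R=Ro.from_rotvec(o["tool_rot"]); s=R.inv().apply(np.array(X)-o["tool_pos"])*100
    T=[R.inv()*Ro.from_euler("z",yaw+k)*Ro.from_rotvec([np.pi,0,0]) for k in (0,np.pi)]
    t=min((t.as_rotvec() for t in T),key=np.linalg.norm)
    print("t",round(o["t"],2),"pos",o["tool_pos"].round(4),"shift",s.round(2),"turn",t.round(3),"q6",o["q"][5].round(2),"open",round(o["opening"],4))
E
python3 -c "
from h import *
go([.431,-.201,.17]);go([.431,-.201,.07])"
```

```text
t 0.87 pos [ 0.3636 -0.2841  0.2997] shift [ 6.74 -8.22 13.03] turn [-0.004 -0.003  0.005] q6 0.74 open 0.0854
t 0.87 pos [ 0.3636 -0.2841  0.2997] shift [ 6.71 -8.18 23.03] turn [-0.004 -0.003  0.005] q6 0.74 open 0.0854
```

```bash
python3 -m jog '[[2,-2.5,3,0,0,0,0],[4,-5,6,0,0,0,0],[6,-7.5,9,0,0,0,0],[6.74,-8.2,12,-0.004,-0.003,0.005,0],[6.74,-8.2,13.5,-0.004,-0.003,0.005,0],[6.74,-8.2,13.5,-0.004,-0.003,0.005,0]]'
python3 - <<'E'
from h import *
c,im=snap("wrist","w2"); h,s,v=hsv(im)
u,w=pix(c,np.array([.431,-.201,.105])); print(u,w)
for z in (.105,.095): blob(c,(s>110)&(v<200),(u,w),z)
go([.431,-.201,.07])
E
```

```text
t: 1.37
tool_pos: [0.4285, -0.1983, 0.1596]
tool_rot: [-3.135, -0.004, 0.013]
contact_force: [0.1, 1.0, -0.3]
opening: 0.0854
282.4475925138187 236.19170411660693
bbox (250, 204, 66, 60) rect c [ 432.4 -199.8] size [38.9 41.1] long yaw -0.361 circ [ 432.3 -201.1] d 41.7
bbox (250, 204, 66, 60) rect c [ 428.2 -199.8] size [41.  43.2] long yaw -0.361 circ [ 428.  -201.2] d 43.9
t 1.42 pos [ 0.4297 -0.1998  0.1627] shift [0.18 0.15 9.27] turn [-0.003  0.005  0.002] q6 0.98 open 0.0855
```

View pics/w2.png

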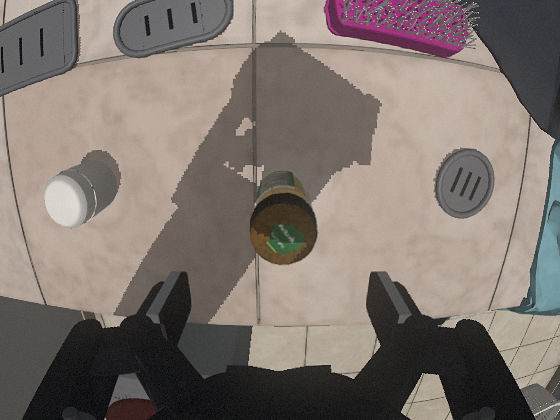

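The jar cap is at (283,234), which matches the (431,-201) mm estimate. Now I'll descend and grip.

```bash
python3 -m jog '[[0.2,0.15,3,0,0,0,0],[0.2,0.15,6,0,0,0,0],[0.2,0.15,8.5,0,0,0,0],[0.2,0.15,9.3,0,0,0,0],[0.2,0.15,9.3,0,0,0,120],[0.2,0.15,9.3,0,0,0,180],[0.2,0.15,9.3,0,0,0,220],[0.2,0.15,9.3,0,0,0,220]]' 35; python3 -m jog '[[0,0,0,0,0,0,220],[0,0,0,0,0,0,220],[0,0,-2,0,0,0,220],[0,0,-4,0,0,0,220],[0,0,-4,0,0,0,220]]'
python3 -c "
from h import *
go([.443,-.390,.11]);go([.443,-.390,.075])"
```

```text
t: 2.08
tool_pos: [0.433, -0.2023, 0.0726]
tool_rot: [-3.141, -0.002, 0.001]
contact_force: [-0.7, -0.1, 3.0]
opening: 0.0432
t: 2.5
tool_pos: [0.4354, -0.2038, 0.1169]
tool_rot: [3.138, 0.002, 0.009]
contact_force: [1.1, -1.1, 0.5]
opening: 0.0432
t 2.5 pos [ 0.4354 -0.2038  0.1169] shift [ 0.73 18.62  0.76] turn [ 0.004 -0.006  0.001] q6 0.98 open 0.0432
t 2.5 pos [ 0.4354 -0.2038  0.1169] shift [ 0.71 18.6   4.26] turn [ 0.004 -0.006  0.001] q6 0.98 open 0.0432
```

```bash
python3 -m jog '[[0.1,2,0,0,0,0,220],[0.3,5,0,0,0,0,220],[0.5,8.5,0,0,0,0,220],[0.7,12,0,0,0,0,220],[0.8,15,0,0,0,0,220],[0.8,17.5,0,0,0,0,220],[0.8,18.6,0,0.004,-0.006,0,220],[0.8,18.6,0,0.004,-0.006,0,220]]'
python3 - <<'E'
from h import *
c,im=snap("wrist","w3"); go([.445,-.390,.09]);go([.445,-.390,.077]); print(get_obs()["contact_force"])
cv2.imwrite("pics/s3.png",get_image("side")[:,:,::-1])
E
```

```text
t: 3.17
tool_pos: [0.4433, -0.3918, 0.1171]
tool_rot: [-3.141, 0.002, 0.001]
contact_force: [0.3, 0.4, -0.7]
opening: 0.0428
t 3.22 pos [ 0.4433 -0.3901  0.1168] shift [ 0.17 -0.    2.68] turn [-0.002  0.001  0.   ] q6 0.72 open 0.0435
t 3.22 pos [ 0.4433 -0.3901  0.1168] shift [ 0.17 -0.    3.98] turn [-0.002  0.001  0.   ] q6 0.72 open 0.0435
[ 0.36672331 -0.01883432 -0.72844235]
```

View pics/w3.png

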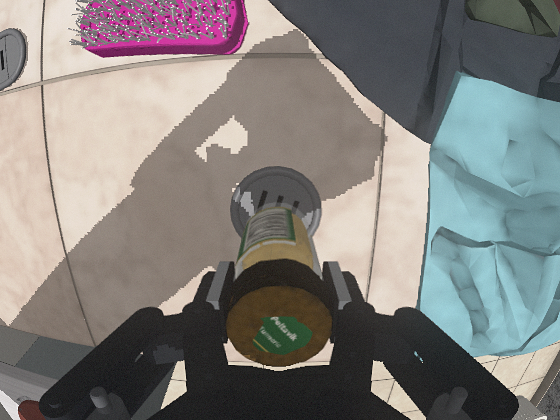

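The jar is held upright above the dish, with the dish outline at columns 231–321. Now I'll lower it.

```bash
python3 -m jog '[[0.2,0,1.2,0,0,0,220],[0.2,0,2.4,0,0,0,220],[0.2,0,3.2,0,0,0,220],[0.2,0,3.6,0,0,0,220],[0.2,0,3.9,0,0,0,220],[0.2,0,4,0,0,0,220],[0.2,0,4,0,0,0,220]]'; python3 -m jog '[[0,0,0,0,0,0,190],[0,0,0,0,0,0,150],[0,0,0,0,0,0,100],[0,0,0,0,0,0,30],[0,0,0,0,0,0,0],[0,0,-4,0,0,0,0],[0,0,-8,0,0,0,0],[0,0,-12,0,0,0,0]]'
python3 - <<'E'
from h import *
c,im=snap("wrist","w4");h,s,v=hsv(im)
u,w=pix(c,np.array([.443,-.390,.109])); print(u,w)
blob(c,(s>110)&(v<200),(u,w),.109)
go([.37,-.02,.2])
E
```

```text
t: 3.85
tool_pos: [0.4456, -0.3888, 0.0768]
tool_rot: [-3.14, -0.002, 0.001]
contact_force: [-0.1, -1.1, -0.3]
opening: 0.0434
t: 4.52
tool_pos: [0.4451, -0.3885, 0.1973]
tool_rot: [-3.138, -0.002, 0.003]
contact_force: [0.5, -1.4, -0.6]
opening: 0.0853
280.1227252922597 224.21614677069547
bbox (249, 195, 53, 46) rect c [ 448.7 -384.3] size [31.2 37.4] long yaw -1.296 circ [ 445.7 -386.6] d 40.4
t 4.57 pos [ 0.4486 -0.3923  0.2088] shift [ -7.81 -37.25   0.47] turn [ 0.009 -0.009  0.002] q6 0.73 open 0.0854
```

View pics/w4.png

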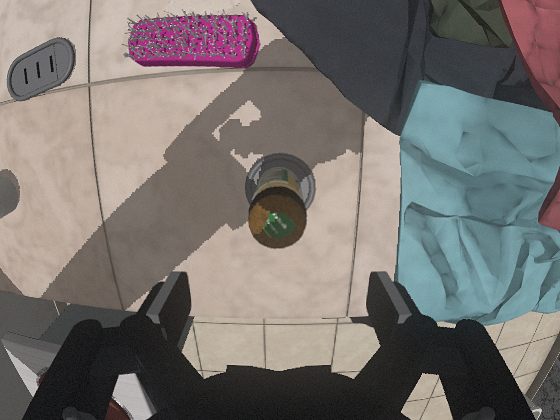

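The jar stands in its dish with the cap at (278,221), predicted (280,224). Next is the pot.

```bash
python3 -m jog '[[-1,-4,0,0,0,0,0],[-2,-8,0,0,0,0,0],[-3,-12,0,0,0,0,0],[-4,-16,0,0,0,0,0],[-5,-20,0,0,0,0,0],[-6,-24,0,0,0,0,0],[-6.5,-28,0,0,0,0,0],[-7,-32,0,0.009,-0.009,0.002,0]]'; python3 -m jog '[[-0.4,-3,0,0,0,0,0],[-0.4,-4.5,0,0,0,0,0],[-0.4,-5,0,0,0,0,0]]'
python3 - <<'E'
from h import *
c,im=snap("wrist","w5");np.savez("w5",**c);h,s,v=hsv(im)
g=(s<28)&(v<150)
p=pix(c,np.array([.44,-.003,.068]));print(p)
for z in (.068,.05,.034):blob(c,(s<28)&(v>185),p,z)
for n,X in dict(oval=[.59,-.097,.005],oblong=[.592,.091,.005]).items(): print(n);blob(c,g,pix(c,np.array(X)),.005)
print("nail");blob(c,(s>80)&(h>115)&(h<150),pix(c,np.array([.432,.203,.012])),.015)
go([.44,-.003,.03])
E
```

```text
t: 5.23
tool_pos: [0.3773, -0.0708, 0.2053]
tool_rot: [3.141, -0.002, 0.002]
contact_force: [-0.2, -0.4, -0.3]
opening: 0.0854
t: 5.48
tool_pos: [0.3731, -0.0188, 0.2054]
tool_rot: [3.141, 0.003, 0.005]
contact_force: [-0.6, -0.4, 0.4]
opening: 0.0853
(np.float64(258.73987265351894), np.float64(125.45104049442469))
bbox (72, 32, 68, 36) rect c [517.7 138.1] size [32.5 73.4] long yaw 1.422 circ [521.7 137.6] d 73.6
bbox (72, 32, 68, 36) rect c [521.8 148.5] size [34.6 78.3] long yaw 1.422 circ [526.1 148. ] d 78.5
bbox (72, 32, 68, 36) rect c [525.4 157.8] size [36.6 82.6] long yaw 1.422 circ [530.  157.2] d 82.8
oval
bbox (309, 0, 94, 12) rect c [ 569. -101.] size [ 13.9 101. ] long yaw -1.461 circ [ 575.9 -100.2] d 101.0
oblong
bbox (109, 0, 148, 31) rect c [561.8  89.1] size [ 37.9 167.3] long yaw 1.441 circ [580.6  86.7] d 167.3
nail
bbox (54, 125, 60, 31) rect c [432.3 202.4] size [29.8 86.9] long yaw 1.307 circ [432.3 202.4] d 87.1
t 5.53 pos [ 0.3733 -0.0194  0.2054] shift [ 6.62 -1.64 17.56] turn [ 0.001 -0.003  0.001] q6 1.32 open 0.0855
```

View pics/w5.png

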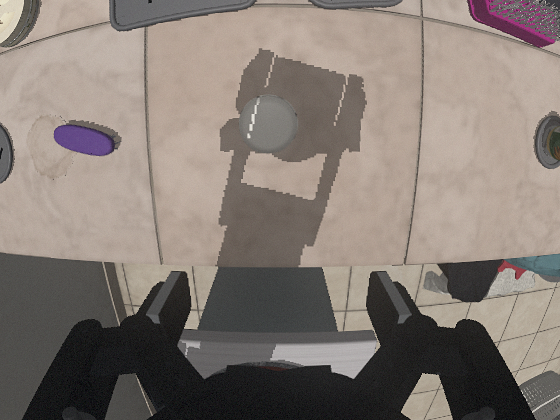

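The pot sits in the arm's shadow at (269,124), spanning columns 239–298. The nail brush at (85,140) measures (432,202), 30×87 mm, which checks. I'll remask the pot.

```bash
python3 - <<'E'
from h import *
c=dict(np.load("w5.npz"));im=cv2.imread("pics/w5.png");h,s,v=hsv(im)
print(s[124,225:310:6],v[124,225:310:6])
m=(s<22)&(v>90); m[:80]=0;m[170:]=0;m[:,:225]=0;m[:,320:]=0
for z in (.068,.05,.034):blob(c,m,(269,124),z)
E
```

```text
[41 36 37 14 13 14 16 18 14 10 12 12  9 48 41] [148 112 111 124 174 127 131 131 130 128 128 124 118 111 106]
bbox (239, 94, 59, 59) rect c [441.9 -10.6] size [48.2 48.7] long yaw -0.002 circ [441.5 -10.6] d 49.6
bbox (239, 94, 59, 59) rect c [441.  -10.1] size [51.3 51.9] long yaw -0.002 circ [440.5 -10.1] d 52.9
bbox (239, 94, 59, 59) rect c [440.2  -9.6] size [54.2 54.8] long yaw -0.002 circ [439.7  -9.6] d 55.8
```

```bash
python3 -m jog '[[2,-0.4,3,0,0,0,0],[4.5,-0.9,6,0,0,0,0],[6.3,-0.9,9,0,0,0,0],[6.75,-0.94,12,0,0,0,0],[6.75,-0.94,15,0,0,0,0],[6.75,-0.94,17.5,0,0,0,0],[6.75,-0.94,18.2,0,0,0,0],[6.75,-0.94,18.2,0,0,0,100]]' 35; python3 -m jog '[[0,0,0,0,0,0,160],[0,0,0,0,0,0,200],[0,0,0,0,0,0,200],[0,0,0,0,0,0,200],[0,0,-2,0,0,0,200],[0,0,-4,0,0,0,200],[0,0,-6,0,0,0,200],[0,0,-6,0,0,0,200]]'
python3 -c "
from h import *
go([.428,.29,.085]);go([.428,.384,.085])"
```

```text
t: 6.2
tool_pos: [0.4394, -0.0106, 0.0212]
tool_rot: [-3.141, -0.0, 0.005]
contact_force: [0.1, -0.3, -0.0]
opening: 0.0755
t: 6.87
tool_pos: [0.443, -0.0112, 0.0862]
tool_rot: [3.14, 0.001, 0.01]
contact_force: [1.6, -0.1, -0.4]
opening: 0.0495
t 6.87 pos [ 0.443  -0.0112  0.0862] shift [ -1.49 -30.12   0.06] turn [ 0.002 -0.007  0.   ] q6 1.38 open 0.0495
t 6.87 pos [ 0.443  -0.0112  0.0862] shift [ -1.49 -39.52   0.04] turn [ 0.002 -0.007  0.   ] q6 1.38 open 0.0495
```

```bash
python3 -m jog '[[0,-2.5,-1,0,0,0,200],[-0.2,-6,-2,0,0,0,200],[-0.5,-10,-3,0,0,0,200],[-0.8,-14,-4,0,0,0,200],[-1.1,-18,-4,0,0,0,200],[-1.5,-22,-4,0,0,0,200],[-1.5,-25,-4,0,0,0,200],[-1.5,-27,-4,0.002,-0.007,0,200]]'
python3 - <<'E'
from h import *
c,im=snap("wrist","w6");np.savez("w6",**c);h,s,v=hsv(im)
g=(s<28)&(v<150)
print(blob(c,g,pix(c,np.array([.428,.384,.005])),.005)[0].shape)
go([.428,.384,.09])
E
```

```text
t: 7.53
tool_pos: [0.4265, 0.2617, 0.1249]
tool_rot: [-3.141, -0.005, 0.001]
contact_force: [-0.6, -0.7, -2.1]
opening: 0.0493
bbox (97, 152, 95, 100) rect c [429.5 381.4] size [89.3 91.7] long yaw -1.299 circ [431.1 382.7] d 96.7
(32, 1, 2)
t 7.58 pos [0.4269 0.2635 0.1252] shift [  0.17 -12.04   3.56] turn [-0.003  0.001  0.004] q6 1.97 open 0.0493
```

View pics/w6.png

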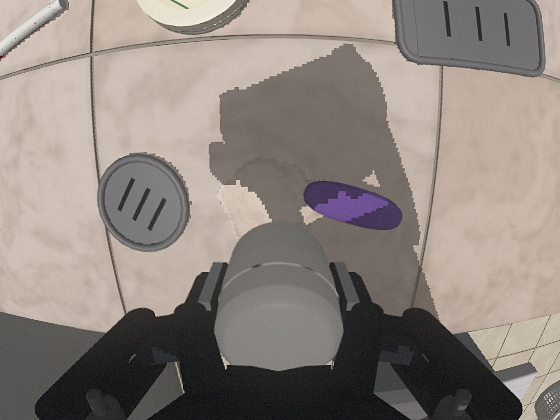

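The large dish is at (144,202), giving about (429,382) mm. The pot is held upright. I'll place it.

```bash
python3 -m jog '[[0.2,-2,0,0,0,0,200],[0.2,-5,1,0,0,0,200],[0.2,-8,2,0,0,0,200],[0.2,-10.5,3.5,0,0,0,200],[0.2,-11.7,5,0,0,0,200],[0.2,-11.85,6,-0.003,0,0.004,200],[0.2,-11.85,6.5,-0.003,0,0.004,200],[0.2,-11.85,6.5,-0.003,0,0.004,200]]'
python3 -c "
from h import *
go([.429,.382,.0268])"
```

```text
t: 8.25
tool_pos: [0.4271, 0.3807, 0.0583]
tool_rot: [3.139, 0.0, -0.006]
contact_force: [0.2, 0.1, -1.0]
opening: 0.0496
t 8.25 pos [0.4271 0.3807 0.0583] shift [ 0.2  -0.13  3.15] turn [0.002 0.004 0.   ] q6 2.17 open 0.0496
```

```bash
python3 -m jog '[[0.2,-0.1,1,0,0,0,200],[0.2,-0.1,2,0,0,0,200],[0.2,-0.1,2.7,0,0,0,200],[0.2,-0.1,3,0,0,0,200],[0.2,-0.1,3.15,0,0,0,200],[0.2,-0.1,3.15,0,0,0,200],[0.2,-0.1,3.15,0,0,0,150],[0.2,-0.1,3.15,0,0,0,100]]'; python3 -m jog '[[0,0,0,0,0,0,50],[0,0,0,0,0,0,0],[0,0,0,0,0,0,0],[0,0,-4,0,0,0,0],[0,0,-8,0,0,0,0],[0,0,-12,0,0,0,0],[0,0,-16,0,0,0,0],[0,0,-16,0,0,0,0]]'
python3 - <<'E'
from h import *
c,im=snap("wrist","w7");h,s,v=hsv(im)
print(pix(c,np.array([.429,.382,.072])))
m=(s<22)&(v>90); 
m[:100]=0;m[300:]=0;m[:,:200]=0;m[:,360:]=0
try: blob(c,m,pix(c,np.array([.429,.382,.072])),.055)
except Exception as e: print(e)
go([.39,.205,.2],1.307)
E
```

```text
t: 8.92
tool_pos: [0.4293, 0.3818, 0.0271]
tool_rot: [3.14, -0.0, -0.005]
contact_force: [-0.0, -0.4, 1.2]
opening: 0.052
t: 9.58
tool_pos: [0.4341, 0.385, 0.198]
tool_rot: [-3.133, -0.0, -0.018]
contact_force: [-0.1, 1.0, 1.7]
opening: 0.0854
(np.float64(282.55604151296535), np.float64(213.44067474330194))
bbox (240, 159, 73, 79) rect c [436.6 387.9] size [58.6 75.4] long yaw 0.785 circ [438.  387.2] d 78.0
t 9.63 pos [0.4328 0.3841 0.194 ] shift [-4.27 17.91 -0.73] turn [ 0.    -0.01  -1.307] q6 2.17 open 0.0852
```

View pics/w7.png

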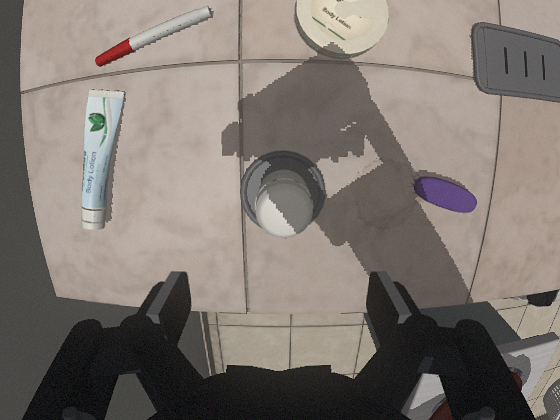

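The pot stands in the large dish at (285,208). Next is the nail brush. I'll turn the tool so its x lies along the brush.

```bash
python3 -m jog '[[-0.5,2,0,0,0,-0.12,0],[-1,5,0,0,0,-0.24,0],[-1.5,8,0,0,0,-0.36,0],[-2,11,0,0,0,-0.48,0],[-2.5,14,0,0,0,-0.6,0],[-3,16,0,0,0,-0.72,0],[-3.5,17.5,0,0,0,-0.84,0],[-4,18,0,0,-0.005,-0.96,0]]'; python3 -m jog '[[0,0,1,0,0,-0.12,0],[0,0,2,0,0,-0.24,0],[0,0,2,0,0,-0.35,0],[0,0,2,0,0,-0.35,0]]'
python3 - <<'E'
from h import *
c,im=snap("wrist","w8");h,s,v=hsv(im)
for z in (.022,.015): blob(c,(s>80)&(h>115)&(h<150),pix(c,np.array([.432,.202,.015])),z)
go([.432,.202,.05],1.307);go([.432,.202,.016],1.307)
E
```

```text
t: 10.3
tool_pos: [0.3918, 0.2021, 0.1911]
tool_rot: [-2.783, -1.456, -0.003]
contact_force: [0.3, -0.0, 0.2]
opening: 0.0851
t: 10.63
tool_pos: [0.3906, 0.2017, 0.1689]
tool_rot: [-2.485, -1.919, 0.002]
contact_force: [-0.2, -0.2, -0.0]
opening: 0.0854
bbox (307, 141, 32, 89) rect c [432.4 202. ] size [28.3 81.8] long yaw 1.342 circ [432.3 202.1] d 81.9
bbox (307, 141, 32, 89) rect c [432.9 200.1] size [29.  83.9] long yaw 1.342 circ [432.8 200.1] d 83.9
t 10.68 pos [0.3911 0.2019 0.1697] shift [ 1.05  3.97 11.97] turn [-0.002 -0.001  0.004] q6 0.57 open 0.0855
t 10.68 pos [0.3911 0.2019 0.1697] shift [ 1.05  3.98 15.37] turn [-0.002 -0.001  0.004] q6 0.57 open 0.0855
```

Both views agree: (432.5,201.5), yaw about 1.32. I'll grip it.

```bash
python3 -m jog '[[0.5,1.5,3,0,0,0,0],[1,3,6,0,0,0,0],[1.05,4,9,0,0,-0.015,0],[1.05,4,12,0,0,-0.015,0],[1.05,4,14,0,0,-0.015,0],[1.05,4,15.2,0,0,-0.015,0],[1.05,4,15.4,0,0,-0.015,0],[1.05,4,15.4,0,0,-0.015,100]]' 40; python3 -m jog '[[0,0,0,0,0,0,160],[0,0,0,0,0,0,230],[0,0,0,0,0,0,230],[0,0,0,0,0,0,230],[0,0,0,0,0,0,230]]'; python3 -m jog '[[0,0,-2,0,0,0,230],[0,0,-4,0,0,0,230],[0,0,-7,0,0,0,230],[0,0,-9,0,0,0,230],[0,0,-9,0,0,0,230]]'
python3 - <<'E'
from h import *
go([.52,-.13,.12],1.45)
E
```

```text
t: 11.35
tool_pos: [0.4315, 0.2018, 0.0147]
tool_rot: [-2.475, -1.93, 0.004]
contact_force: [-0.2, -0.6, 1.0]
opening: 0.0761
t: 11.77
tool_pos: [0.4325, 0.2022, 0.0162]
tool_rot: [-2.476, -1.931, 0.0]
contact_force: [-1.3, 0.4, 5.2]
opening: 0.0277
t: 12.18
tool_pos: [0.436, 0.2031, 0.1116]
tool_rot: [2.476, 1.931, 0.014]
contact_force: [0.8, -0.2, 0.1]
opening: 0.0276
t 12.18 pos [0.436  0.2031 0.1116] shift [-30.25  16.28  -0.91] turn [ 0.007 -0.005 -0.125] q6 0.53 open 0.0276
```

```bash
python3 -m jog '[[-2,1.5,-1,0,0,0,230],[-5,3.5,-2,0,0,-0.02,230],[-8,5.5,-3,0,0,-0.04,230],[-11,7.5,-4,0,0,-0.06,230],[-14,9.5,-4,0,0,-0.08,230],[-17.5,12,-4,0,0,-0.08,230],[-21,14.5,-4,0,0,-0.08,230],[-24,16.5,-4,0,0,-0.08,230]]'; python3 -m jog '[[-3,2,0,0,0,0,230],[-6,3.7,0,0,0,0,230],[-7.5,4.8,0,0,0,0,230],[-8,5,0,0,0,0,230],[-8,5,0,0,0,0,230]]'
python3 - <<'E'
from h import *
c,im=snap("wrist","w9");np.savez("w9",**c);h,s,v=hsv(im)
g=(s<28)&(v<150)
for X in ([.59,-.097,.005],[.592,.091,.005]): 
  p=pix(c,np.array(X));print(p);blob(c,g,p,.006)
go([.59,-.097,.12],1.4)
E
```

```text
t: 12.85
tool_pos: [0.5371, -0.0721, 0.1503]
tool_rot: [2.397, 2.028, 0.013]
contact_force: [1.1, 0.3, -1.4]
opening: 0.0278
t: 13.27
tool_pos: [0.5727, -0.1604, 0.1488]
tool_rot: [-2.401, -2.026, -0.012]
contact_force: [-0.1, 0.0, 0.1]
opening: 0.0278
(np.float64(283.9260250198002), np.float64(125.91663442910317))
bbox (43, 61, 465, 359) rect c [ 517.2 -305.9] size [545.9 866.4] long yaw -0.143 circ [ 491.7 -473.1] d 888.3
(np.float64(250.37751284521383), np.float64(-70.21697567493777))
bbox (226, 0, 93, 18) rect c [597.3   6.9] size [17.  77.8] long yaw -0.175 circ [598.7  14.8] d 77.8
t 13.32 pos [ 0.5724 -0.1591  0.1489] shift [6.4  0.68 2.93] turn [ 0.005 -0.006  0.003] q6 -0.23 open 0.0279
```

View pics/w9.png

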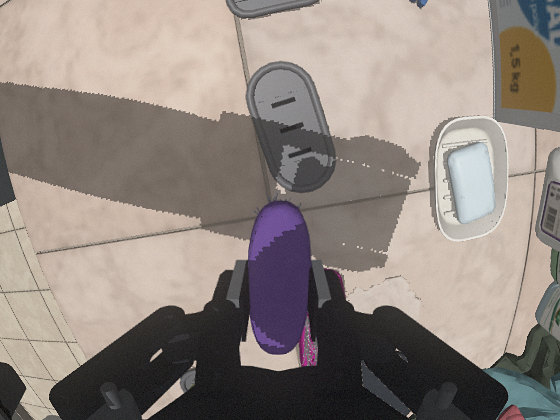

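The oval dish lies ahead of the held brush, columns 247–336 and rows 61–193. The mask merged with the gripper, so I'll crop it.

```bash
python3 - <<'E'
from h import *
c=dict(np.load("w9.npz"));im=cv2.imread("pics/w9.png");h,s,v=hsv(im)
m=(s<22)&(v<190); m[196:]=0;m[:50]=0;m[:,:225]=0;m[:,345:]=0
for z in (.004,.0085):k,r=blob(c,m,(290,125),z)
m=(s>80)&(h>115)&(h<150); print("brush in hand")
o=get_obs()
for z in (o["tool_pos"][2]-.016+.022,):blob(c,m,(280,280),z)
E
```

```text
bbox (246, 61, 90, 132) rect c [596.  -99.5] size [ 60.4 118.3] long yaw -1.411 circ [595.6 -99.6] d 118.3
bbox (246, 61, 90, 132) rect c [595.8 -99.2] size [ 59.4 116.4] long yaw -1.411 circ [595.4 -99.3] d 116.4
brush in hand
bbox (247, 201, 65, 153) rect c [ 575.  -159.1] size [30.4 83. ] long yaw 1.347 circ [ 574.  -158.9] d 83.1
```

The dish is at (595.8,-99.4), size 60×118 as it must be, yaw 1.731. The brush is in hand along tool x.

```bash
python3 -c "
from h import *
go([.5955,-.0995,.06],1.731)"
python3 -m jog '[[1,0.2,0,0,0,-0.06,230],[3,0.5,1,0,0,-0.14,230],[5,0.8,2.5,0,0,-0.22,230],[6,1.2,4.5,0,0,-0.3,230],[6.25,1.25,6.5,0,0,-0.33,230],[6.25,1.25,8,0,0,-0.33,230],[6.25,1.25,8.9,0,0,-0.33,230],[6.25,1.25,8.9,0,0,-0.33,230]]'
python3 -c "
from h import *
go([.5955,-.0995,.0202],1.731)"
```

```text
t 13.32 pos [ 0.5724 -0.1591  0.1489] shift [6.21 1.24 8.93] turn [ 0.006 -0.005 -0.328] q6 -0.23 open 0.0279
t: 13.98
tool_pos: [0.5932, -0.0971, 0.0574]
tool_rot: [-2.029, -2.392, -0.009]
contact_force: [-0.2, 0.4, -2.3]
opening: 0.0274
t 13.98 pos [ 0.5932 -0.0971  0.0574] shift [-0.3   0.18  3.72] turn [ 0.001 -0.007  0.004] q6 -0.46 open 0.0274
```

```bash
python3 -m jog '[[-0.2,0.1,1.2,0,0,0,230],[-0.3,0.15,2.3,0,-0.007,0,230],[-0.3,0.15,3,0,-0.007,0,230],[-0.3,0.15,3.4,0,-0.007,0,230],[-0.3,0.15,3.65,0,-0.007,0,230],[-0.3,0.15,3.7,0,-0.007,0,230],[-0.3,0.15,3.7,0,-0.007,0,230],[-0.3,0.15,3.7,0,-0.007,0,230]]'; python3 -m jog '[[0,0,0,0,0,0,190],[0,0,0,0,0,0,150],[0,0,0,0,0,0,100],[0,0,-2,0,0,0,50],[0,0,-6,0,0,0,0],[0,0,-10,0,0,0,0],[0,0,-14,0,0,0,0],[0,0,-14,0,0,0,0]]'
python3 - <<'E'
from h import *
c,im=snap("wrist","w10");h,s,v=hsv(im)
m=(s>80)&(h>115)&(h<150)
blob(c,m,pix(c,np.array([.5955,-.0995,.024])),.024)
go([.56,-.2,.2],1.4)
E
```

```text
t: 14.65
tool_pos: [0.5956, -0.0998, 0.0208]
tool_rot: [2.031, 2.394, 0.002]
contact_force: [0.1, -0.6, -0.6]
opening: 0.0276
t: 15.32
tool_pos: [0.6007, -0.1013, 0.172]
tool_rot: [2.021, 2.382, 0.014]
contact_force: [1.4, 0.3, 1.9]
opening: 0.0853
bbox (255, 149, 33, 89) rect c [ 597.3 -100.6] size [28.5 83. ] long yaw -1.427 circ [ 597.  -100.6] d 83.1
t 15.37 pos [ 0.5991 -0.1009  0.1681] shift [-9.16 -5.43 -3.21] turn [0.015 0.004 0.335] q6 -0.45 open 0.0857
```

View pics/w10.png

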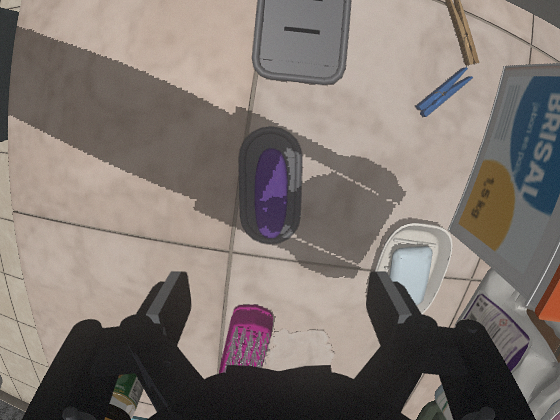

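The nail brush is central in the oval dish (597,-100.6), yaw matching to 0.02. Next I'll find the scrub brush.

```bash
python3 -m jog '[[-3,-0.7,-1,0,0,0,0],[-6.5,-1.5,-2,0,0,0,0],[-10,-2.4,-3,0,0,0,0],[-14,-3.3,-4,0,0,0,0],[-17.5,-4.2,-5,0,0,0,0],[-21,-5,-5,0,0,0,0],[-24,-5.8,-5,0.015,0.004,0,0],[-25.3,-6.1,-5,0.015,0.004,0,0]]'
python3 -m jog '[[0,0,0,0,0,0,0],[0,0,0,0,0,0,0]]'
python3 - <<'E'
from h import *
c,im=snap("wrist","w11");np.savez("w11",**c);h,s,v=hsv(im)
m=(s>120)&(h>145)&(h<172)
for z in (.032,.02):blob(c,m,pix(c,np.array([.584,-.292,.03])),z)
g=(s<22)&(v<190)
go([.584,-.292,.12],1.5)
E
```

```text
t: 16.03
tool_pos: [0.5782, -0.3638, 0.2175]
tool_rot: [-2.036, -2.392, 0.005]
contact_force: [-1.3, 0.1, 0.6]
opening: 0.0855
t: 16.2
tool_pos: [0.5776, -0.3638, 0.2157]
tool_rot: [-2.036, -2.389, 0.005]
contact_force: [0.4, 1.3, 0.3]
opening: 0.0856
bbox (271, 69, 69, 122) rect c [ 594.1 -302.5] size [ 47.6 122.2] long yaw 1.498 circ [ 593.9 -302.5] d 122.2
bbox (271, 69, 69, 122) rect c [ 595.2 -303.3] size [ 49.4 126.8] long yaw 1.498 circ [ 595.  -303.3] d 126.8
t 16.25 pos [ 0.5779 -0.3628  0.216 ] shift [6.89 1.77 9.6 ] turn [-0.004  0.     0.231] q6 -0.83 open 0.0853
```

View pics/w11.png

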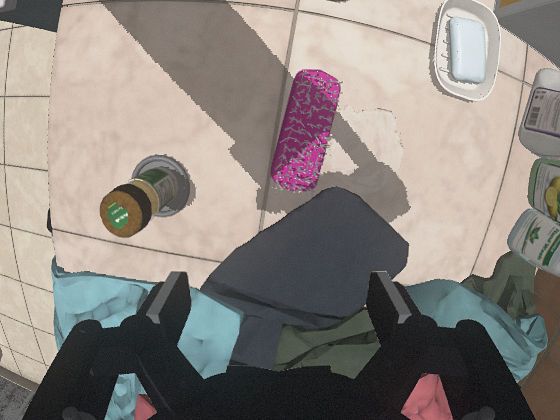

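The scrub brush is at (306,130), giving (595,-303) mm, yaw 1.50. The dark cloth starts at row 188, clear of the fingers. The jar is still upright in its dish at left. I'll go above the brush and re-measure.

```bash
python3 -m jog '[[1.5,0.7,2,0,0,0.1,0],[3,1.5,4,0,0,0.2,0],[4.5,2.2,6,0,0,0.233,0],[5.6,2.6,8,0,0,0.233,0],[5.6,2.6,9,0,0,0.233,0],[5.6,2.6,9,0,0,0.233,0]]'
python3 - <<'E'
from h import *
c,im=snap("wrist","w12");h,s,v=hsv(im)
m=(s>120)&(h>145)&(h<172)
for z in (.02,.005):blob(c,m,pix(c,np.array([.595,-.303,.03])),z)
go([.595,-.303,.016],1.498)
E
```

```text
t: 16.75
tool_pos: [0.5928, -0.3002, 0.1222]
tool_rot: [-2.291, -2.137, 0.007]
contact_force: [-0.4, 0.5, -0.2]
opening: 0.0852
bbox (252, 131, 62, 162) rect c [ 596.3 -303.8] size [ 48.1 134. ] long yaw 1.486 circ [ 596.3 -303.8] d 134.1
bbox (252, 131, 62, 162) rect c [ 596.  -309.2] size [ 51.2 142.5] long yaw 1.486 circ [ 596.  -309.2] d 142.6
t 16.8 pos [ 0.5936 -0.3018  0.1245] shift [-0.12  0.22 10.85] turn [-0.007 -0.001  0.002] q6 -0.51 open 0.0852
```

```bash
python3 -m jog '[[0,0.2,2.5,0,0,0,0],[-0.1,0.3,5.5,-0.006,0,0.01,0],[-0.1,0.3,8.5,-0.006,0,0.01,0],[-0.1,0.3,10.3,-0.006,0,0.01,0],[-0.1,0.3,10.85,-0.006,0,0.01,0],[-0.1,0.3,10.85,-0.006,0,0.01,0],[-0.1,0.3,10.85,-0.006,0,0.01,80],[-0.1,0.3,10.85,-0.006,0,0.01,140]]' 45; python3 -m jog '[[0,0,0,0,0,0,200],[0,0,0,0,0,0,200],[0,0,0,0,0,0,200],[0,0,0,0,0,0,200]]'; python3 -m jog '[[0,0,-1.5,0,0,0,200],[0,0,-3.5,0,0,0,200],[0,0,-6,0,0,0,200],[0,0,-9,0,0,0,200],[0,0,-12,0,0,0,200],[0,0,-12,0,0,0,200]]'
python3 - <<'E'
from h import *
go([.595,.015,.14],1.731)
E
```

```text
t: 17.47
tool_pos: [0.5976, -0.3042, 0.019]
tool_rot: [2.306, 2.127, 0.002]
contact_force: [-0.3, -0.5, -0.0]
opening: 0.064
t: 17.8
tool_pos: [0.5993, -0.3054, 0.022]
tool_rot: [2.303, 2.124, 0.003]
contact_force: [0.3, -0.2, 7.1]
opening: 0.0473
t: 18.3
tool_pos: [0.6022, -0.3071, 0.1517]
tool_rot: [2.293, 2.116, 0.009]
contact_force: [0.7, -0.8, 0.7]
opening: 0.0469
t 18.3 pos [ 0.6022 -0.3071  0.1517] shift [32.06 -3.32  0.76] turn [ 0.018  0.013 -0.241] q6 -0.5 open 0.0469
```

Scrub brush held. I'll measure the oblong dish from the first scene picture, using the oval dish (known from close up) as a check on bias.

```bash
python3 - <<'E'
from h import *
c=calibration("scene");im=cv2.imread("pics/scene0.png");h,s,v=hsv(im)
g=(s<30)&(v<150)
for p,X in (((303,206),0),((259,241),0),((222,347),0)): blob(c,g,p,.005,False)
# per-view w6: oblong partly visible at right top
c=dict(np.load("w6.npz"));im=cv2.imread("pics/w6.png");h,s,v=hsv(im)
k,r=blob(c,(s<28)&(v<150),(480,40),.005)
print(cv2.boxPoints(r).round(0).tolist())
E
```

```text
bbox (288, 192, 30, 27) rect c [594.2 -97.6] size [ 60.  117.6] long yaw -1.466 circ [595.2 -97.8] d 118.4
bbox (231, 217, 55, 48) rect c [597.8  88.2] size [ 85.6 167. ] long yaw -1.483 circ [597.8  88.8] d 175.7
bbox (204, 330, 37, 35) rect c [429.  383.8] size [87.7 88.9] long yaw -0.298 circ [428.9 383.6] d 90.1
bbox (393, 0, 153, 77) rect c [584.7  83.1] size [ 77.5 173.9] long yaw -1.323 circ [598.8  86.7] d 176.7
[[526.0, 158.0], [568.0, -11.0], [644.0, 8.0], [601.0, 177.0]]
```

```bash
python3 - <<'E'
from h import *
for n,lo,hi in (("w5",125,245),("w6",412,530)):
    c=dict(np.load(n+".npz"));im=cv2.imread(f"pics/{n}.png");h,s,v=hsv(im)
    m=((s<28)&(v<150)).astype(np.uint8); m[90:]=0
    P=[onz(c,float(u),float(np.where(m[:,u])[0].max())+.5,.003,True)[:2] for u in range(lo,hi)]
    P=np.array(P,np.float32)*1000; l=cv2.fitLine(P,cv2.DIST_HUBER,0,.01,.01).ravel()
    # distance of candidate centre from the line
    nrm=np.array([-l[1],l[0]]);print(n,"yaw",np.arctan2(l[1],l[0]).round(3),"dist",abs(nrm@(np.array([598,86.5])-l[2:])).round(1), "ends",P[0],P[-1])
E
```

```text
w5 yaw -1.491 dist 42.8 ends [550.4874  148.00894] [561.1569    16.071552]
w6 yaw -1.493 dist 42.5 ends [551.73615 153.59418] [559.94965   22.856474]
```

Two views give dish yaw 1.650 and an edge distance of 42.6 mm (43 expected), so its centre is (598,86.5). I'll carry over and check the brush in hand.

```bash
python3 -m jog '[[2,0,0,0.01,0.005,-0.02,200],[5,-0.2,0,0.018,0.013,-0.05,200],[8.5,-0.4,0,0.018,0.013,-0.08,200],[12.5,-0.5,0,0.018,0.013,-0.11,200],[16.5,-0.6,0,0.018,0.013,-0.14,200],[20.5,-0.7,0,0.018,0.013,-0.16,200],[24,-0.8,0,0.018,0.013,-0.16,200],[27,-0.8,0,0.018,0.013,-0.16,200]]'
python3 -m jog '[[3.5,-0.5,0,0,0,0,200],[6.5,-1,0,0,0,0,200],[9,-1.5,1,0,0,0,200],[10.5,-1.7,2,0,0,0,200],[11,-1.8,3,0,0,0,200],[11,-1.8,3,0,0,0,200]]'
python3 - <<'E'
from h import *
c,im=snap("wrist","w13");np.savez("w13",**c);h,s,v=hsv(im);o=get_obs()
m=(s>120)&(h>145)&(h<172)
p=pix(c,o["tool_pos"]); print(p)
for dz in (.01,0):blob(c,m,p,o["tool_pos"][2]+dz)
go([.598,.0865,.06],1.65)
E
```

```text
t: 18.97
tool_pos: [0.6152, -0.0347, 0.1485]
tool_rot: [-2.13, -2.309, -0.002]
contact_force: [-0.1, -0.6, -1.9]
opening: 0.0472
t: 19.47
tool_pos: [0.5862, 0.0741, 0.1152]
tool_rot: [-2.125, -2.308, 0.004]
contact_force: [-0.8, 0.1, -1.7]
opening: 0.0471
(np.float64(277.913369569924), np.float64(286.7386996339925))
bbox (222, 136, 108, 235) rect c [585.6  85.1] size [ 45.  118.2] long yaw -1.462 circ [586.5  84.8] d 118.9
bbox (222, 136, 108, 235) rect c [586.   79.4] size [ 48.7 127.8] long yaw -1.462 circ [586.9  79.1] d 128.6
t 19.52 pos [0.5871 0.0731 0.1164] shift [1.24 1.21 5.64] turn [-0.003 -0.001  0.002] q6 -0.08 open 0.0471
```

View pics/w13.png

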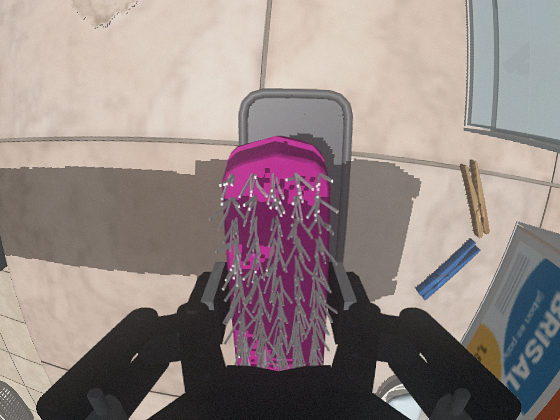

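The brush is level in hand with its front at (275,136). The dish's far edge is at row 90 and its right edge near column 350. A quick check of those against the estimates follows.

```bash
python3 - <<'E'
from h import *
c=dict(np.load("w13.npz"));o=get_obs();ax=np.array([np.cos(1.65),np.sin(1.65)]);ay=np.array([ax[1],-ax[0]])
D=np.array([.598,.0865]);T=o["tool_pos"]
for u,v,z in((297,90,.005),(352,150,.005),(241,120,.005)):
    d=onz(c,u,v,z,True)[:2]-D;print("dish edge rel centre long/lat mm",(d@ax*1e3).round(1),(d@ay*1e3).round(1))
for dz in(-.016,-.006,.005): 
    d=onz(c,275,136,T[2]+dz,True)[:2]-T[:2];print("brush front rel tcp",dz,(d@ax*1e3).round(1))
go([.598,.0865,.06],1.65)
E
```

```text
dish edge rel centre long/lat mm 82.3 1.0
dish edge rel centre long/lat mm 37.9 43.9
dish edge rel centre long/lat mm 59.8 -40.4
brush front rel tcp -0.016 68.8
brush front rel tcp -0.006 69.7
brush front rel tcp 0.005 70.7
t 19.52 pos [0.5871 0.0731 0.1164] shift [1.24 1.21 5.64] turn [-0.003 -0.001  0.002] q6 -0.08 open 0.0471
```

Dish confirmed within 2 mm. The brush sits 2.5 mm ahead of the TCP, so I'll trim for that and lower.

```bash
python3 -m jog '[[0.5,0.6,0.5,0,0,0,200],[0.95,1.3,2,0,0,0,200],[0.95,1.3,4,0,0,0,200],[0.95,1.3,6,0,0,0,200],[0.95,1.3,7.5,0,0,0,200],[0.95,1.3,8.2,0,0,0,200],[0.95,1.3,8.2,0,0,0,200],[0.95,1.3,8.2,0,0,0,200]]'
python3 -c "
from h import *
go([.598,.084,.026],1.65)"
```

```text
t: 20.18
tool_pos: [0.5997, 0.083, 0.0346]
tool_rot: [-2.129, -2.307, 0.003]
contact_force: [0.3, -0.6, -0.4]
opening: 0.0473
t 20.18 pos [0.5997 0.083  0.0346] shift [ 0.11 -0.16  0.86] turn [-0.003 -0.001  0.001] q6 -0.07 open 0.0473
```

```bash
python3 -m jog '[[0,0,0.3,0,0,0,200],[0,0,0.6,0,0,0,200],[0,0,0.8,0,0,0,200],[0,0,0.95,0,0,0,200],[0,0,1.05,0,0,0,200],[0,0,1.05,0,0,0,200],[0,0,1.05,0,0,0,200]]'; python3 -m jog '[[0,0,0,0,0,0,170],[0,0,0,0,0,0,140],[0,0,0,0,0,0,100],[0,0,0,0,0,0,50],[0,0,0,0,0,0,0],[0,0,-4,0,0,0,0],[0,0,-8,0,0,0,0],[0,0,-12,0,0,0,0]]'; python3 -m jog '[[0,0,-4,0,0,0,0],[0,0,-8,0,0,0,0],[-2,0,-10,0,0,0,0],[-4,0,-10,0,0,0,0],[-4,0,-10,0,0,0,0]]'
python3 - <<'E'
from h import *
c,im=snap("wrist","w14");h,s,v=hsv(im)
blob(c,(s>120)&(h>145)&(h<172),pix(c,np.array([.598,.087,.02])),.02)
c2,i2=snap("scene","s14"); c3,i3=snap("side")
top=cv2.resize(i2[130:400,140:440],None,fx=1.45,fy=1.45)
w=im[:392,:][:, 80:480]
cv2.imwrite("pics/final.png",np.hstack([top[:391,:399],w[:391,:399]]))
go([.59,.05,.3],1.65)
E
```

```text
t: 20.77
tool_pos: [0.6002, 0.0831, 0.026]
tool_rot: [-2.129, -2.308, 0.002]
contact_force: [-4.0, -0.5, 6.9]
opening: 0.0472
t: 21.43
tool_pos: [0.5996, 0.083, 0.1462]
tool_rot: [-2.128, -2.306, 0.005]
contact_force: [0.7, -0.0, 0.3]
opening: 0.0856
t: 21.85
tool_pos: [0.6048, 0.0407, 0.2493]
tool_rot: [2.132, 2.305, -0.001]
contact_force: [-0.1, -0.2, -0.5]
opening: 0.0855
bbox (255, 81, 45, 115) rect c [601.1  84.4] size [ 48.4 130. ] long yaw -1.477 circ [599.8  84.3] d 130.0
t 22.0 pos [0.6027 0.0434 0.2451] shift [ 0.77 -1.25 -5.48] turn [-0.007 -0.001  0.001] q6 -0.13 open 0.0853
```

View pics/final.png

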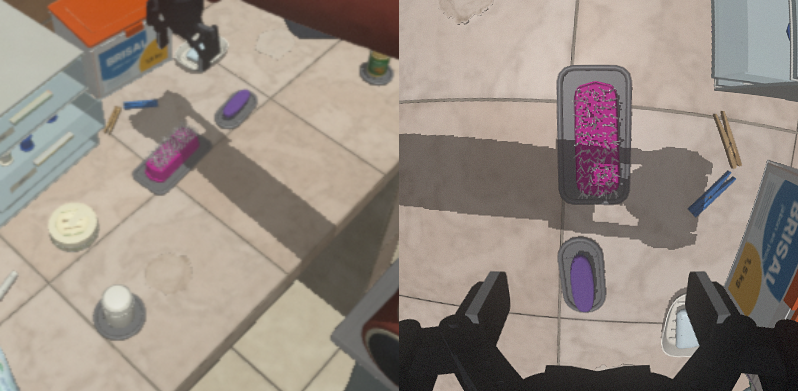

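The scrub brush is central in its dish: dish centre at (595,136), brush at (597,138). The nail brush and pot are in their dishes, and the jar's dish is at the top right of the scene view. The gripper is clear, so I'll hand in.

```bash
python3 -c "
from station import *
print(get_obs()['t'],finish_job())"
```

```text
the job is handed in; nothing more can be done
22.0 None
```

All four things are in the dishes made for them, placed in the order listed, and I handed the job in at 22 s. `finish_job()` gives no verdict, so this rests on my own checks:

| Thing | Last check | Central in its dish |
|---|---|---|
| Jar | Upright in the small round dish; cap measured at about (446, -387) mm, dish at (443, -390) | Within about 4 mm |
| Deodorant pot | Upright in the large round dish; set down at (429, 382) mm, the dish centre | Seen inside the rim with the hand clear |
| Nail brush | Bristles down and lengthwise, in line with the dish to about 0.02 rad; (597, -101) mm against the dish at (596, -99) | Within about 2 mm |
| Scrub brush | Bristles up and lengthwise, in line with the dish to about 0.02 rad; (601, 84) mm against the dish at (598, 86.5) | Within about 4 mm |

- **Weak checks:** My close-up measurement of the pot failed because the arm's shadow broke the colour mask, leaving an outline of 59 × 75 mm. I judged the pot by eye in the wrist and scene pictures. The cap outline in the jar's last check was also partly broken (31 × 37 mm).
- **Nail brush in the last picture:** It looks shifted towards one end of its dish. At that steep viewing angle the shift is roughly what its height would cause, and it was central when seen from above.
- **Forces:** The highest reading was about 8 N, when the scrub brush was set down. The reading is taken only at the end of each move.
- **Bystanders:** I never went near the grease pot or soap dish with the fingers down. I didn't measure whether they had moved.

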